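# Slide a board unit home in the bench test bay and latch it

### The job

A plug-in board unit has come in for test: lift it out of its black tray by its body and set it flat on the desk in front of the blue test bay, connector end towards the bay's opening, then let go of it. Take it again by the black handle on its front panel and push it across the desk into the bay until the panel is fully home against the front of the bay, then swing the latch with the red knob fully shut across the panel so that the unit cannot work back out. Do not disturb the multimeter or the two pliers.

Things in the scene. Friction and masses are not known exactly. Their poses are not given: they have to be found in the camera images.
- unit_center (a point): Centre of the loose board unit's body, 11 mm above its underside. 0.32 kg. Open aluminium sled with a blue board: 120 long (x), 66 wide (y), side walls 22 high, board parts to 27. Grip across the 66 mm here. +x: connector end (tapered to 54 wide; green plug ends at x 65). White front panel 92 wide, top 54 above the underside, at x -60 to -64. Starts lying in the tray, underside 3 above the desk.
- unit_handle (a point): Middle of the upright bar of the black bow handle on the unit's front panel: 96 mm behind unit_center along the unit's x, 30 mm above the underside. Bar 12 mm thick, top of the bow 52 mm above the underside, 26 mm of clear air between bar and panel. Axes as unit_center.
- test_bay: Blue bay, fixed. Origin on the desk, mid-opening, in its front plane; +x points into it, y left, z up. No floor: the unit slides on the desk. Guide cheeks 69 mm apart, flared to about 80 in the first 14, 97 over the outside; hood top 60 high; 147 deep. Home: the panel stops on the cheeks' front, unit_center at x = +60 mm, y = 0, x axes alike. Latch bracket left of the opening.
- latch (a joint): Turn latch left of the opening: 0 = fully shut (steel finger across the home panel's left edge, 2 mm in front of it), 1.75 rad = fully open; starts at 1.35 to 1.7, out of the panel's way. Upright axis, light friction (about 1 N at the knob), stays where left. Shutting turns it counter-clockwise seen from above. Finger 31 mm long, 16 to 26 above the desk; blocked unless the panel is (nearly) home.
- latch_knob (a point): Middle of the latch's upright red knob: 18 mm diameter, grip 36 to 60 mm above the desk, top 64, this point 48. It is 50 mm from latch_pivot, at an angle of (2.07 - joint) rad from the bay's +x towards its +y: ahead and left when open, left and a little back out of the bay when shut.
- latch_pivot (a point): Point on the latch's upright axis, 48 mm above the desk (12 mm in front of the bay's front faces, 64 mm left of its middle).
- tray: Shallow black tray, fixed to the desk, 184 x 146 mm, rim 14 mm high, floor 3 mm thick; origin on the desk under its centre, x along its length. The unit lies in its middle, lengthwise, connector end towards the tray's +x.
- multimeter_center (a point): Centre of a red and black multimeter, 74 x 148 x 45 mm (x, y, z), a bystander.
- long_nose_center (a point): Centre of long-nosed pliers with blue grips lying flat, 46 x 151 x 10 mm (x, y, z), a bystander.
- side_cutter_center (a point): Centre of side cutters with red grips lying flat, 46 x 123 x 10 mm (x, y, z), a bystander.

How it is judged:
On the way, in this order (a step that is already met when the one before it is completed fails the run):
1. the unit is lifted clear of the tray by its body (height (world z) of unit_center above 0.035 m and distance between the grasp point and unit_center below 0.06 m and contact force between the fingers and unit above 0.3 N), for 0.1 s.
2. the unit is set down flat on the desk in front of the bay's opening, connector end towards it, and let go (x of unit_center in the frame of test_bay between -0.22 and 0.02 m and x of test_bay in the frame of unit_center above -0.03 m and x of unit_handle in the frame of test_bay below -0.06 m and angle between the x axis of unit_center and the x axis of test_bay, either way round below 0.5 rad and height (world z) of unit_center below 0.0135 m and y of unit_center in the frame of test_bay between -0.05 and 0.05 m and angle between unit_center's own z axis and vertical below 0.06 rad and contact force between the fingers and unit below 0.1 N), for 0.2 s.
3. the fingers have hold of the handle (or push on it) while the unit is still outside the bay or part-way in (distance between the grasp point and unit_handle below 0.045 m and contact force between the fingers and unit above 0.3 N and x of unit_center in the frame of test_bay below 0.04 m), for 0.1 s.
4. the unit is pushed home: its panel is against the front of the bay (x of unit_center in the frame of test_bay between 0.0555 and 0.064 m and y of unit_center in the frame of test_bay between -0.006 and 0.006 m and height (world z) of unit_center below 0.017 m and angle between unit_center's own z axis and vertical below 0.06 rad), for 0.2 s.
At the end, for the whole second after the job is handed in: The unit stands flat on the desk in the bay with its panel within 4.5 mm of fully home, the latch is shut (within 0.15 rad), the unit is at rest and released, and no bystander has been moved more than 40 mm (all of step 4 and value of joint latch below 0.15 rad and linear speed of unit below 0.01 m/s and height (world z) of unit_center above 0.008 m and contact force between the fingers and unit below 0.1 N); the robot touches nothing.
It fails at once if the multimeter or one of the pliers is moved more than 40 mm (distance of any of multimeter_center, long_nose_center, side_cutter_center from where it was at the start of the episode above 0.04 m).
It fails at once if the unit is tipped by more than 40 degrees (angle between unit_center's own z axis and vertical above 0.7 rad).
It also fails if it takes over 72 s, if anything falls off the work surface, if the arm or the gripper's body presses on something with over 40 N, if the wrist force passes 120 N, or if a joint passes its speed limit or range.

### The arm

A 6-joint arm with a two-finger parallel gripper is mounted at the origin on a cart in front of the work surface, level with it; the furniture and walls round the work are solid. World frame = base frame: x ahead of the robot, y to its left, z up, the work surface at z = 0. Lengths are in m, angles in rad, forces in N, time in s.
With the tool pointing down it reaches from about 0.3 to 0.75 m from the base axis. Payload 8.5 kg.
Tool frame: the origin (TCP) lies between the finger pads; the fingertips stand 14 mm ahead of it and the grasp point (between the pads) lies 5 mm behind it (ctrl.tcp_to_tips is the distance from the TCP to the fingertips, in m); z points along the fingers, y is the direction in which the jaws open and shut (so a half turn about z gives the same grasp; the last joint's range is limited). The gripper opens to 88 mm and grips with 3 to 60 N. Pads are 18 mm wide; open, the fingers measure 123 mm over their backs; the gripper's body (75 mm by 187 mm) begins 45 mm behind the grasp point.
Start: joints at [-1.478, 0.381, 1.297, -0, 1.464, -0.215], TCP at [0.167, -0.524, 0.253] pointing down, gripper open.
Joint ranges: [-3.11, 3.11], [-0.89, 2.33], [0.22, 2.48], [-1.42, 4.56], [0.17, 2.85], [-2.88, 2.88]. Speed limits (rad/s): [2.39, 2.39, 3.14, 3.14, 3.14, 3.14].

### API

Orientations are given as a rotation vector (axis times angle).
In Python, from plant import ctrl, solver, get_state, camera gives the robot as it stands. Calls block until the motion is done:
- ctrl.movep(position, orientation): joint-space move of the TCP to a pose.
- ctrl.move_straight(position, max_speed=0.15, rot=None): straight line of the TCP; rot=None keeps the orientation; max_speed is the mean speed in m/s.
- ctrl.set_joints(angles): joint-space move.
- ctrl.ungrasp() and ctrl.close_gripper(): open the fingers fully, or close them until they stop; the grip force is fixed at half the most.
- ctrl.dwell(seconds).
- solver.inverse_kinematics(position, orientation): joint angles nearest the present ones, or None.
- get_state(): the state.
- camera(name): name is "side" or "top" or "wrist"; returns a dict with "image" (480x640x3 uint8, blue, green, red), "camera_matrix" (3x3 intrinsics, pixels), "origin" and "orientation" of the camera in the world; the wrist camera has in their place "hand_eye" (4x4, takes a point from camera to tool coordinates, whose origin is the TCP and whose axes are the flange's). Camera axes: x right, y up, looking along -z (the intrinsics and any distortion apply to the point x, -y, -z); pixel columns grow to the right and rows downward; lengths in m; the calibration is good to about 2 mm. A picture is of the moment at which its call begins: read the wrist's pose just before it. There is no depth.
A pose or a line that the arm cannot do raises ctrl.Unreachable and nothing moves.
- ctrl.finish_job(): hands the job in, once; it reports no verdict.
The state is a dict: "clock": time; "q": joint angles; "joint_vel": joint speeds; "joint_efforts": joint torques, N m; "ee_pos": TCP position; "orientation": TCP orientation; "contact_force": force on the tool from outside, world axes, zero at the start; "moment": the same for the moment, N m; "opening": finger opening in m.
Only numpy, scipy, OpenCV 4.12 (cv2) and the standard library are available. Lean on these libraries where they do the work, as an engineer would, in place of code of your own. Each camera call takes 0.05 s, during which the arm holds its last target.

## Working session

There is one attempt and no reset: what is moved stays moved. The work goes in short steps, each a Python script; the robot and the scene stay as the last script left them, time stands still between calls to the robot, and variables do not carry over. Pictures are saved under pics/ and viewed, and the job is handed in when it is done.

```bash
ls; mkdir -p pics
python3 - <<'E'
from plant import ctrl, solver, get_state, camera
import cv2
for n in ("top","side","wrist"):
    c=camera(n); cv2.imwrite(f"pics/{n}0.png",c["image"]); print(n,{k:v for k,v in c.items() if k!="image"})
print(get_state())
E
```

```text
pics
top {'camera_matrix': array([[493.26264122,   0.        , 322.7297992 ],
       [  0.        , 493.26264122, 240.02621941],
       [  0.        ,   0.        ,   1.        ]]), 'origin': array([ 0.36864618, -0.06184926,  1.16104427]), 'orientation': array([ 0.14062543, -0.10714313, -1.55199145])}
side {'camera_matrix': array([[538.60700738,   0.        , 331.17290428],
       [  0.        , 538.60700738, 238.99860002],
       [  0.        ,   0.        ,   1.        ]]), 'origin': array([-0.08429767,  0.93341857,  0.7748154 ]), 'orientation': array([ 0.37157469, -1.28374844, -2.24625121])}
wrist {'camera_matrix': array([[332.58566988,   0.        , 320.18396868],
       [  0.        , 332.58566988, 241.45513672],
       [  0.        ,   0.        ,   1.        ]]), 'hand_eye': array([[ 8.16906720e-04,  9.59298470e-01,  2.82392949e-01,
         7.31442125e-02],
       [ 9.99999664e-01, -8.01487221e-04, -1.70121034e-04,
        -1.24457886e-04],
       [ 6.31374925e-05,  2.82392993e-01, -9.59298803e-01,
        -1.32872356e-01],
       [ 0.00000000e+00,  0.00000000e+00,  0.00000000e+00,
         1.00000000e+00]])}
{'clock': 0.15, 'q': array([-1.47831335e+00,  3.81043543e-01,  1.29799708e+00,  4.02568214e-06,
        1.46355723e+00, -2.15281954e-01]), 'joint_vel': array([-0.00014981, -0.00127101, -0.00245661, -0.00049927,  0.00047009,
       -0.00038447]), 'joint_efforts': array([ 1.77957594e-03, -4.38077903e+01, -2.24614280e+01,  7.13753211e-02,
        3.44073633e-02, -9.06172136e-05]), 'ee_pos': array([ 0.16660285, -0.52397719,  0.25230856]), 'orientation': array([-3.10347872e+00, -4.81375922e-01, -1.03129234e-04]), 'contact_force': array([0.05718825, 0.71366732, 0.41085352]), 'moment': array([ 0.01679338, -0.01541033, -0.04245503]), 'opening': 0.08769531783262673}
```

View pics/top0.png

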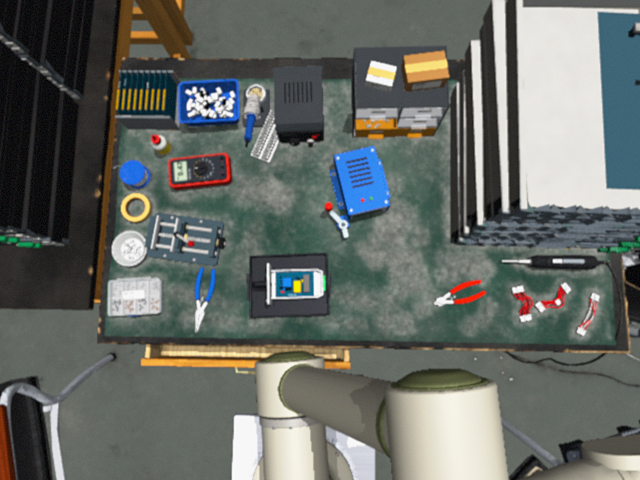

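View pics/side0.png

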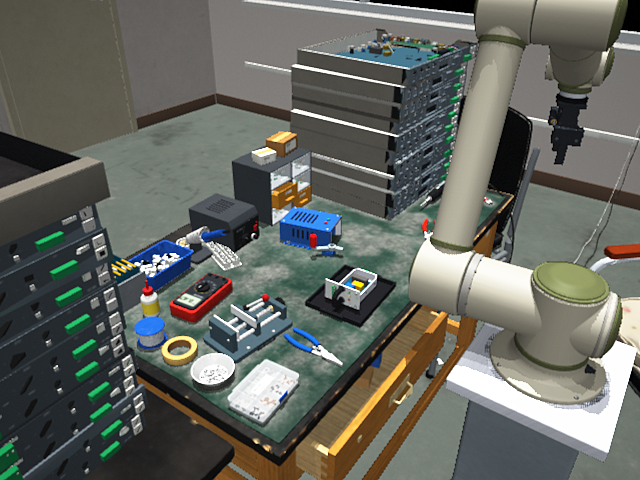

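View pics/wrist0.png

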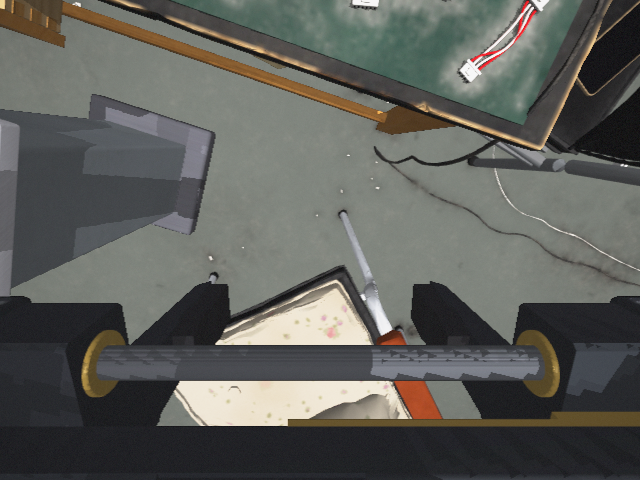

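```bash
cat > h.py <<'E'
import numpy as np, cv2
from scipy.spatial.transform import Rotation as R
from plant import ctrl, solver, get_state, camera
def cam(name, save=None):
    s=get_state(); c=camera(name)
    if name=="wrist":
        T=np.eye(4); T[:3,:3]=R.from_rotvec(s["orientation"]).as_matrix(); T[:3,3]=s["ee_pos"]
        M=T@c["hand_eye"]; c["R"]=M[:3,:3]; c["o"]=M[:3,3]
    else:
        c["R"]=R.from_rotvec(c["orientation"]).as_matrix(); c["o"]=np.array(c["origin"])
    c["K"]=c["camera_matrix"]
    if save:
        cv2.imwrite(f"pics/{save}.png",c["image"])
        np.savez(f"pics/{save}.npz",R=c["R"],o=c["o"],K=c["K"],image=c["image"])
    return c
def load(n): return dict(np.load(f"pics/{n}.npz"))
def ray(c,px):
    K=c["K"]; p=np.atleast_2d(np.array(px,float))
    d=np.c_[(p[:,0]-K[0,2])/K[0,0],-(p[:,1]-K[1,2])/K[1,1],-np.ones(len(p))]
    return d@c["R"].T
def plane(c,px,z):
    d=ray(c,px); return c["o"]+d*((z-c["o"][2])/d[:,2])[:,None]
def proj(c,P):
    q=(np.atleast_2d(P)-c["o"])@c["R"]; K=c["K"]
    return np.c_[K[0,2]+K[0,0]*q[:,0]/-q[:,2],K[1,2]+K[1,1]*-q[:,1]/-q[:,2]]
def down(yaw):  # tool z down; tool x at world angle yaw
    x=np.array([np.cos(yaw),np.sin(yaw),0]); z=np.array([0,0,-1.]); y=np.cross(z,x)
    return R.from_matrix(np.c_[x,y,z]).as_rotvec()
E
python3 - <<'E'
from h import *
c=cam("top","top1")
im=c["image"]
cv2.imwrite("pics/top1z.png",cv2.resize(im[120:330,140:500],None,fx=2.2,fy=2.2,interpolation=cv2.INTER_CUBIC))
print("tray rim",plane(c,[[249,254],[326,254],[329,315],[252,318]],.014).round(3))
print("bay top",plane(c,[[333,155],[378,147],[390,208],[343,218]],.06).round(3))
print("knob",plane(c,[[328,207]],.064).round(3),"pivot",plane(c,[[345,233]],.03).round(3))
print("meter,blue,red",plane(c,[[200,171],[203,300],[463,293]],.01).round(3))
print(R.from_rotvec(get_state()["orientation"]).as_matrix().round(3))
E
```

```text
tray rim [[ 0.516  0.137  0.014]
 [ 0.518 -0.044  0.014]
 [ 0.377 -0.053  0.014]
 [ 0.367  0.124  0.014]]
bay top [[ 0.744 -0.057  0.06 ]
 [ 0.765 -0.162  0.06 ]
 [ 0.62  -0.189  0.06 ]
 [ 0.595 -0.082  0.06 ]]
knob [[ 0.62  -0.048  0.064]] pivot [[ 0.566 -0.088  0.03 ]]
meter,blue,red [[ 0.718  0.265  0.01 ]
 [ 0.407  0.241  0.01 ]
 [ 0.432 -0.362  0.01 ]]
[[ 0.953  0.303 -0.   ]
 [ 0.303 -0.953  0.001]
 [ 0.    -0.001 -1.   ]]
```

View pics/top1z.png

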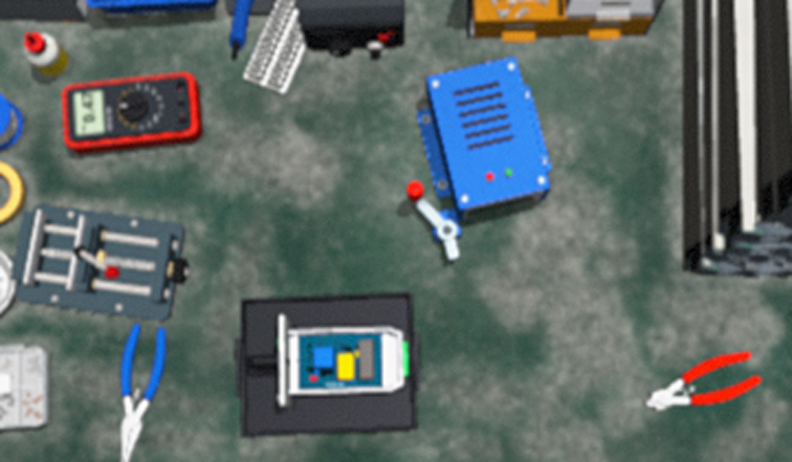

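Run:
```python
from h import *
ctrl.movep([.445,.01,.27],down(np.pi/2)); print(get_state()["clock"],get_state()["q"].round(2))
cam("wrist","w_unit")
ctrl.movep([.55,-.13,.27],down(.166)); print(get_state()["clock"],get_state()["q"].round(2))
cam("wrist","w_bay")
```

```text
2.3583 [-0.25  0.18  1.53 -0.    1.43 -0.24]
3.5167 [-0.44  0.4   1.22  0.    1.52  0.96]
```

View pics/w_unit.png

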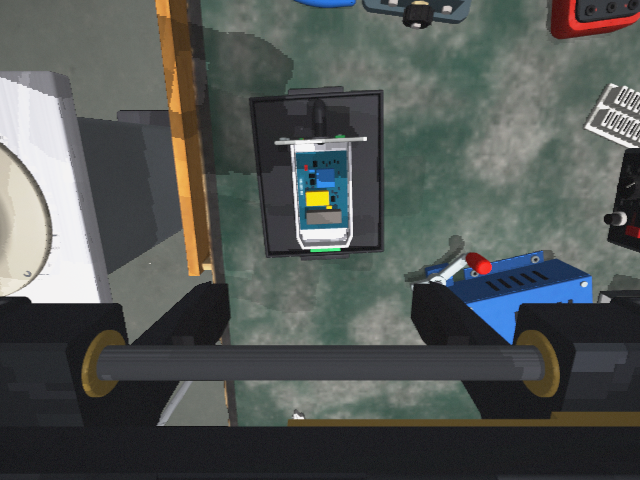

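View pics/w_bay.png

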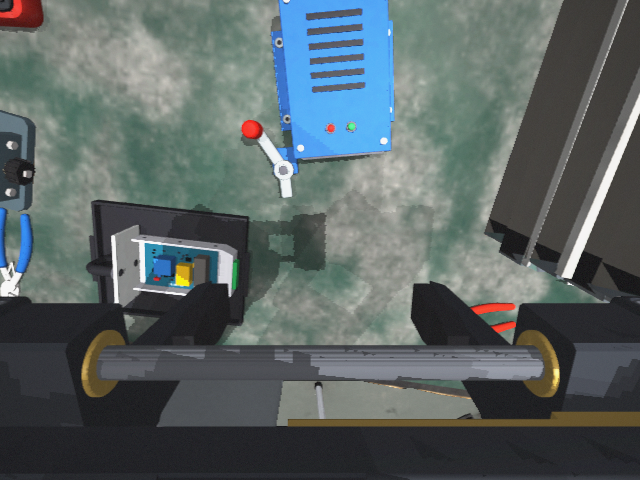

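Run:
```python
from h import *
a=load("w_bay")["image"]; cv2.imwrite("pics/zb.png",cv2.resize(a[0:210,230:410],None,fx=4,fy=2.85*1,interpolation=cv2.INTER_CUBIC) if 0 else cv2.resize(a[100:210,230:410],None,fx=4.4,fy=4.4,interpolation=cv2.INTER_CUBIC))
a=load("w_unit")["image"]; cv2.imwrite("pics/zu.png",cv2.resize(a[80:265,240:395],None,fx=3.2,fy=3.2,interpolation=cv2.INTER_CUBIC))
```

```text
(no output)
```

View pics/zb.png

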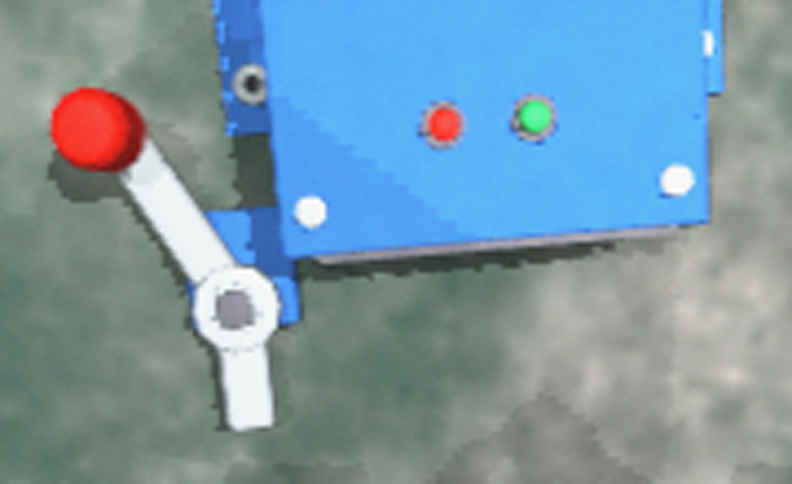

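View pics/zu.png

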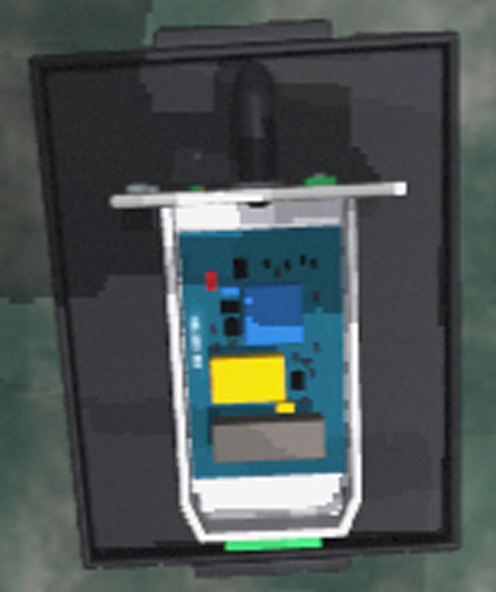

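Run:
```python
from h import *
c=load("w_bay"); f=lambda x,y:(x/4.4+230,y/4.4+100)
P=plane(c,[f(285,258),f(709,221),f(262,0),f(709,100)],.06); print(P.round(4), np.linalg.norm(P[0]-P[1]))
print("cam",c["o"])
for a,b in((0,2),): d=P[b]-P[a]; print("yaw edge",np.arctan2(d[1],d[0]))
d=P[0]-P[1]; print("yaw front",np.arctan2(-d[0],d[1]))
# bolts
print("pivot",plane(c,[f(234,308)],.04),plane(c,[f(234,308)],.048),"knob",plane(c,[f(93,127)],.064),"tip",plane(c,[f(250,415)],.026))
# grey strip
print(plane(c,[f(315,262),f(680,230)],.06),plane(c,[f(315,262),f(680,230)],.05))
# rough blue top mask rectangle
hsv=cv2.cvtColor(c["image"],cv2.COLOR_BGR2HSV); m=cv2.inRange(hsv,(100,130,200),(115,255,255))
m=cv2.morphologyEx(m,cv2.MORPH_OPEN,np.ones((3,3)))
cs,_=cv2.findContours(m,cv2.RETR_EXTERNAL,cv2.CHAIN_APPROX_NONE); k=max(cs,key=cv2.contourArea)
print(cv2.approxPolyDP(k,4,True)[:,0].tolist())
t=load("top1"); hsv=cv2.cvtColor(t["image"],cv2.COLOR_BGR2HSV); m=cv2.inRange(hsv,(100,130,170),(118,255,255)); m[:140]=0;m[220:]=0;m[:,:320]=0;m[:,400:]=0
cs,_=cv2.findContours(m,cv2.RETR_EXTERNAL,cv2.CHAIN_APPROX_NONE); k=max(cs,key=cv2.contourArea)
ap=cv2.approxPolyDP(k,4,True)[:,0]; print(ap.tolist()); print(plane(t,ap,.06).round(4))
# unit
u=load("w_unit"); g=lambda x,y:(x/3.2+240,y/3.2+80)
print("cam",u["o"]); print("panel top",plane(u,[g(112,202),g(405,188)],.057))
print("panel top back(handle side)",plane(u,[g(112,196),g(405,182)],.057))
print("walls back",plane(u,[g(163,207),g(357,199)],.025)); print("walls front",plane(u,[g(183,502),g(359,492)],.025))
print("tips",plane(u,[g(203,540),g(345,535)],.025)); print("plug",plane(u,[g(227,547),g(322,543)],.015))
print("tray",plane(u,[g(30,58),g(458,32),g(460,548),g(88,568)],.014))
```

```text
[[ 0.6033 -0.0948  0.06  ]
 [ 0.6274 -0.188   0.06  ]
 [ 0.6563 -0.0819  0.06  ]
 [ 0.6525 -0.1822  0.06  ]] 0.09633886030822351
cam [ 0.62188423 -0.11750645  0.40287871]
yaw edge 0.23827007295625152
yaw front 0.25258787989658116
pivot [[ 0.58844547 -0.08294087  0.04      ]] [[ 0.58918266 -0.0837029   0.048     ]] knob [[ 0.62408786 -0.04939508  0.064     ]] tip [[ 0.56104801 -0.08936075  0.026     ]]
[[ 0.60355689 -0.10163216  0.06      ]
 [ 0.62434837 -0.18202283  0.06      ]] [[ 0.60302237 -0.10116919  0.05      ]
 [ 0.62442024 -0.18390444  0.05      ]]
[[279, 0], [286, 69], [281, 67], [276, 77], [281, 80], [279, 103], [290, 109], [294, 157], [390, 149], [392, 34], [388, 36], [387, 29], [392, 30], [387, 0]]
[[373, 146], [334, 155], [349, 214], [389, 205]]
[[ 0.7671 -0.1501  0.06  ]
 [ 0.7444 -0.0596  0.06  ]
 [ 0.6048 -0.0956  0.06  ]
 [ 0.6269 -0.1866  0.06  ]]
cam [0.44559471 0.08238673 0.40278969]
panel top [[0.40043661 0.0828486  0.057     ]
 [0.49156554 0.0869784  0.057     ]]
panel top back(handle side) [[0.40050602 0.08463864 0.057     ]
 [0.49149633 0.0887557  0.057     ]]
walls back [[0.41357831 0.08124975 0.025     ]
 [0.47963299 0.0838349  0.025     ]]
walls front [[ 0.41831406 -0.0231427   0.025     ]
 [ 0.48307277 -0.01934887  0.025     ]]
tips [[ 0.42546994 -0.03783802  0.025     ]
 [ 0.47830913 -0.03590407  0.025     ]]
plug [[ 0.43408907 -0.04383636  0.015     ]
 [ 0.47044943 -0.04223919  0.015     ]]
tray [[ 0.36891653  0.12958651  0.014     ]
 [ 0.51312851  0.13759695  0.014     ]
 [ 0.52355277 -0.04459418  0.014     ]
 [ 0.38029257 -0.0526725   0.014     ]]
```

```bash
cat >> h.py <<'E'
BY=.25; BO=np.array([.6156,-.1413])
def bay(x,y,z):
    c,s=np.cos(BY),np.sin(BY); return np.array([BO[0]+c*x-s*y,BO[1]+s*x+c*y,z])
E
python3 - <<'E'
from h import *
yu=-1.52
up=down(yu+np.pi)
ctrl.movep([.449,.0228,.15],up)
ctrl.move_straight([.449,.0228,.021],max_speed=.1)
print(get_state()["clock"],get_state()["ee_pos"],get_state()["contact_force"].round(1))
ctrl.close_gripper(); print(get_state()["opening"])
ctrl.move_straight([.449,.0228,.14],max_speed=.1)
s=get_state(); print(s["clock"],s["ee_pos"],s["opening"],s["contact_force"].round(1))
cam("wrist","w_lift"); cam("side","s_lift")
E
```

```text
6.1333 [0.44925561 0.02274682 0.02139728] [-0.2  0.3  0.9]
0.06564478147477587
7.9333 [0.44872987 0.02283391 0.13949702] 0.0657329708253259 [-0.4 -0.4 -3.9]
```

View pics/w_lift.png

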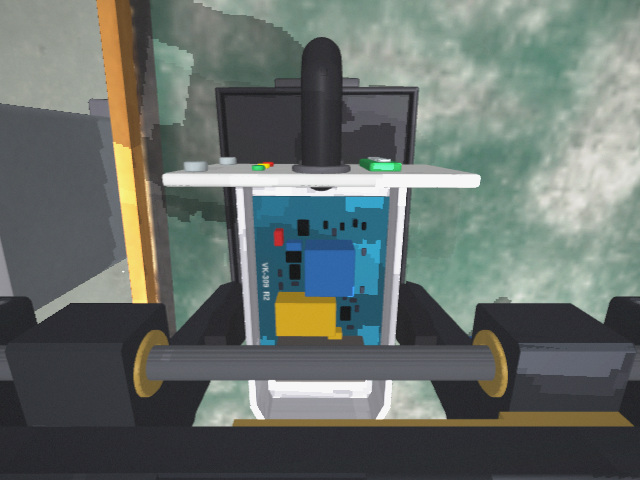

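View pics/s_lift.png

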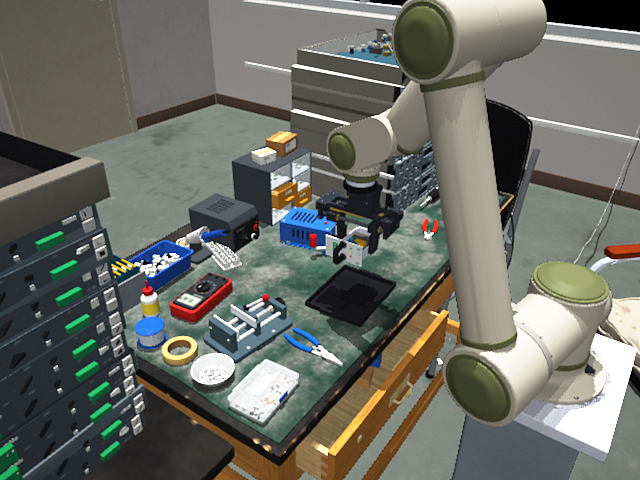

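The unit hangs level and square in the jaws (panel edge row ~180, parallel to the finger bar), and the tray is empty. Next I place it.

Run:
```python
from h import *
p=bay(-.10,0,.14); o=down(BY+np.pi)
print(solver.inverse_kinematics(p,o))
ctrl.movep(p,o); s=get_state(); print(s["clock"],s["ee_pos"]-p,s["q"].round(2))
p[2]=.045; ctrl.move_straight(p,max_speed=.1)
f0=get_state()["contact_force"]
for z in (.022,.020,.0185,.0175):
    p[2]=z; ctrl.move_straight(p,max_speed=.04); f=get_state()["contact_force"]-f0; print(z,f.round(2),get_state()["ee_pos"][2])
    if f[2]>2: break
ctrl.ungrasp(); ctrl.dwell(.3); print(get_state()["clock"])
p[2]=.16; ctrl.move_straight(p,max_speed=.15)
q=bay(-.22,0,.27); ctrl.movep(q,down(BY))
print(get_state()["clock"]); cam("wrist","w_set"); cam("top","t_set")
```

```text
[-5.27246778e-01  4.79908208e-01  1.48727682e+00 -4.44089210e-16
  1.17440763e+00 -2.34804310e+00]
9.8417 [-6.81178659e-05  2.98614572e-04 -9.06514608e-05] [-0.53  0.48  1.49  0.    1.17 -2.35]
0.022 [ 0.77 -0.73  0.41] 0.022020600534574393
0.02 [ 0.19 -1.18 -0.02] 0.020030492407540262
0.0185 [0.27 0.45 0.95] 0.01843860878397386
0.0175 [-1.32 -0.31  8.51] 0.018145960349073217
13.225
16.825
```

View pics/w_set.png

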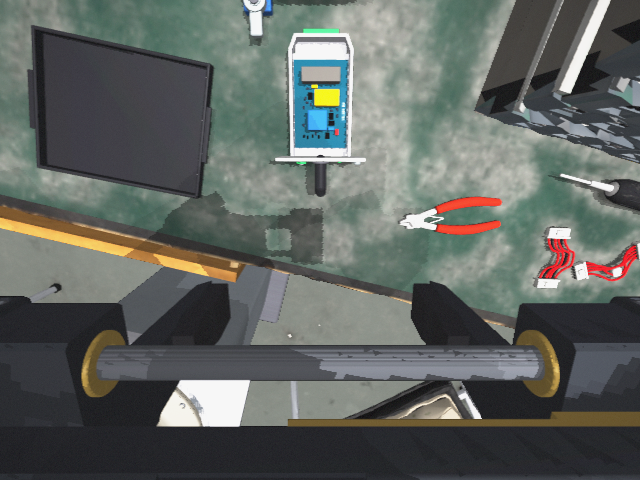

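View pics/t_set.png

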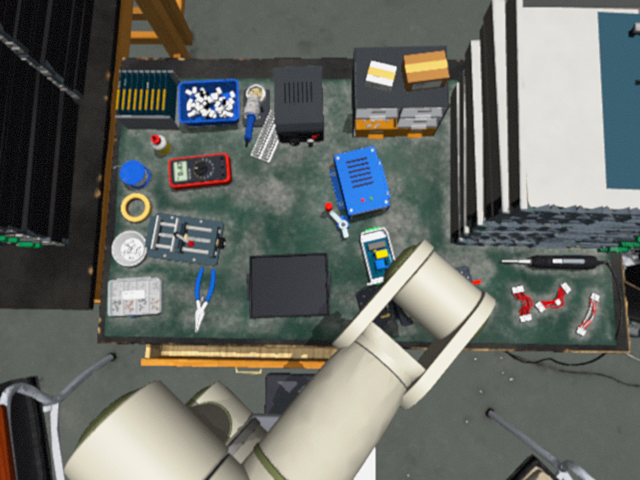

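Run:
```python
from h import *
a=load("w_set")["image"]; cv2.imwrite("pics/zs.png",cv2.resize(a[20:205,260:380],None,fx=3.2,fy=3.2,interpolation=cv2.INTER_CUBIC))
```

```text
(no output)
```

View pics/zs.png

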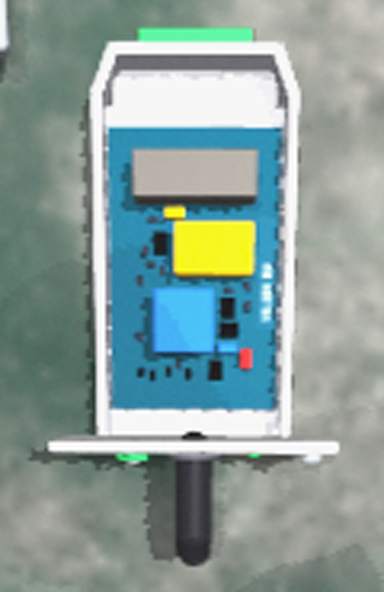

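Run:
```python
from h import *
c=load("w_set"); g=lambda x,y:(x/3.2+260,y/3.2+20)
def tb(P):
    d=P[:,:2]-BO; cc,s=np.cos(BY),np.sin(BY); return np.c_[d@[cc,s],d@[-s,cc]].round(4)
print("panel",tb(plane(c,[g(49,441),g(337,441)],.054)))
print("wall back",tb(plane(c,[g(98,433),g(290,433)],.022)))
print("wall front",tb(plane(c,[g(90,92),g(298,92)],.022)),tb(plane(c,[g(107,42),g(280,42)],.022)))
print("bow",tb(plane(c,[g(194,460),g(194,550)],.052)), "end", tb(plane(c,[g(194,565)],.045)))
print(tb(c["o"][None]))
```

```text
panel [[-0.1608  0.0459]
 [-0.1607 -0.0457]]
wall back [[-0.1594  0.033 ]
 [-0.1593 -0.0335]]
wall front [[-0.0542  0.0331]
 [-0.0541 -0.0332]] [[-0.0402  0.0274]
 [-0.0401 -0.0271]]
bow [[-0.1668 -0.0002]
 [-0.1957 -0.0003]] end [[-0.2017 -0.0003]]
[[-0.1468  0.0002]]
```

Run:
```python
from h import *
o=down(BY)
ctrl.movep(bay(-.197,0,.16),o)
ctrl.move_straight(bay(-.197,0,.041),max_speed=.1)
print(get_state()["contact_force"].round(1))
ctrl.close_gripper(); s=get_state(); print(s["clock"],s["opening"],s["contact_force"].round(1)); ctrl.dwell(.1)
b=np.array([np.cos(BY),np.sin(BY),0])
for x,v in((-.15,.06),(-.11,.05),(-.08,.05),(-.06,.05),(-.05,.05),(-.044,.03),(-.041,.02),(-.039,.02),(-.037,.02),(-.035,.02),(-.033,.02)):
    ctrl.move_straight(bay(x,0,.041),max_speed=v); s=get_state(); f=s["contact_force"]; n=[-b[1],b[0],0]
    print(x,"fx",round(f@b,1),"fy",round(f@n,1),"fz",round(f[2],1),"xreal",round((s["ee_pos"]-bay(0,0,0))@b,4),round(s["clock"],1))
    if f@b<-18: break
```

```text
[ 0.   0.  -0.1]
19.9417 0.010805705581197277 [ 0.3 -0.3 -1. ]
-0.15 fx 0.7 fy -0.0 fz -0.6 xreal -0.1498 21.0
-0.11 fx 1.4 fy -0.4 fz -0.5 xreal -0.1097 21.9
-0.08 fx 1.2 fy -0.5 fz 0.1 xreal -0.0796 22.7
-0.06 fx 1.3 fy -0.7 fz 0.9 xreal -0.0594 23.2
-0.05 fx 1.0 fy -1.0 fz -0.2 xreal -0.0494 23.6
-0.044 fx 1.3 fy 0.1 fz 0.8 xreal -0.0436 23.9
-0.041 fx -0.2 fy 0.1 fz 1.0 xreal -0.0409 24.2
-0.039 fx -1.0 fy 0.1 fz 2.3 xreal -0.0389 24.5
-0.037 fx -6.5 fy -0.8 fz 2.9 xreal -0.0377 24.7
-0.035 fx -17.4 fy -1.0 fz 8.9 xreal -0.0375 25.0
-0.033 fx -26.2 fy -2.3 fz 14.3 xreal -0.0373 25.2
```

Run:
```python
from h import *
ctrl.move_straight(bay(-.0368,0,.041),max_speed=.02); ctrl.dwell(.2); print(get_state()["contact_force"].round(1))
ctrl.ungrasp(); ctrl.move_straight(bay(-.038,0,.15),max_speed=.12)
ctrl.movep(bay(-.07,.06,.25),down(BY)); print(get_state()["clock"],get_state()["contact_force"].round(1))
cam("wrist","w_home"); cam("side","s_home")
a=load("w_home")["image"]; cv2.imwrite("pics/zh.png",cv2.resize(a[60:260,230:480],None,fx=3,fy=3,interpolation=cv2.INTER_CUBIC))
```

```text
[-8.3 -2.9  4.7]
28.5667 [ 0.2  0.  -0. ]
```

View pics/w_home.png

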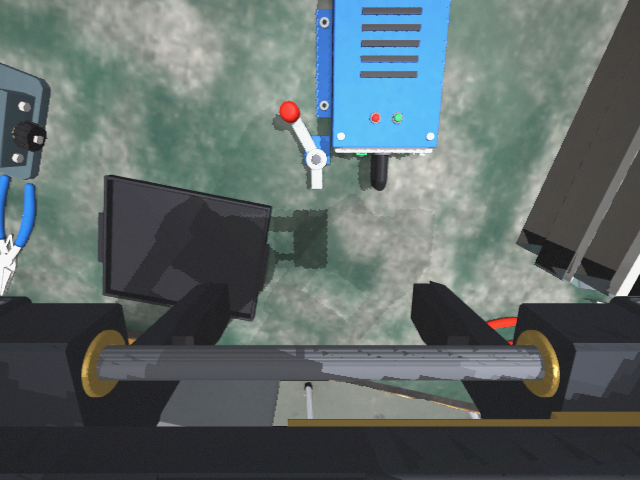

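View pics/zh.png

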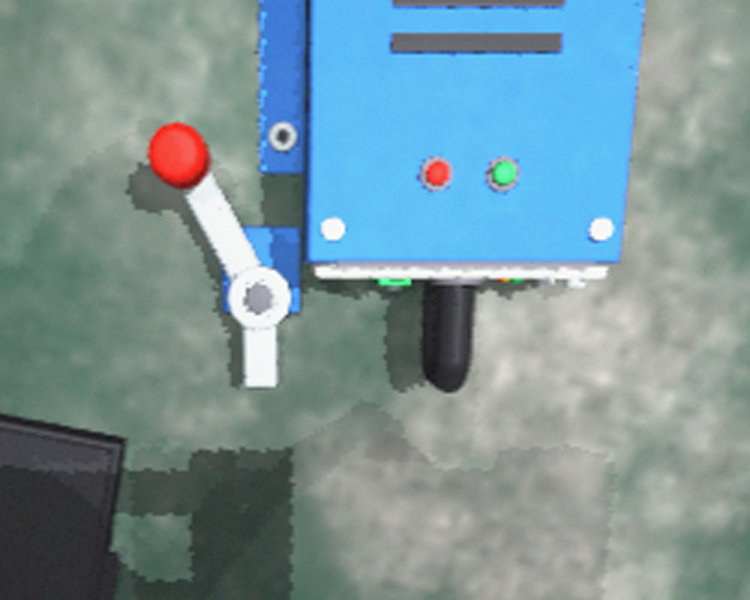

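Run:
```python
from h import *
a=load("s_home")["image"]; cv2.imwrite("pics/zsh.png",cv2.resize(a[190:290,260:400],None,fx=5,fy=5,interpolation=cv2.INTER_CUBIC))
```

```text
(no output)
```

View pics/zsh.png

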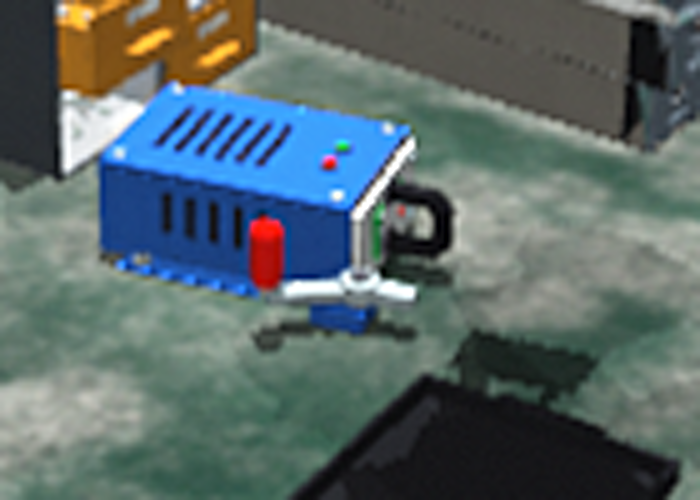

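Run:
```python
from h import *
c=load("w_home"); g=lambda x,y:(x/3+230,y/3+60)
def tb(P):
    d=P[:,:2]-BO; cc,s=np.cos(BY),np.sin(BY); return np.c_[d@[cc,s],d@[-s,cc]].round(4)
hsv=cv2.cvtColor(c["image"],cv2.COLOR_BGR2HSV); m=cv2.inRange(hsv,(0,150,120),(6,255,255))|cv2.inRange(hsv,(174,150,120),(180,255,255))
mm=np.zeros_like(m); mm[95:130,270:310]=m[95:130,270:310]; M=cv2.moments(mm,True); px=(M["m10"]/M["m00"],M["m01"]/M["m00"]); print(px)
k=tb(plane(c,[px],.06)); k2=tb(plane(c,[g(179,155)],.064)); print("knob",k,k2)
p=tb(plane(c,[g(259,298)],.032)); print("pivot",p)
for kk in (k,k2):
    v=(kk-[[-.012,.064]])[0]; print(np.hypot(*v),2.07-np.arctan2(v[1],v[0]))
print("panel front/top",tb(plane(c,[g(316,275),g(605,275)],.054)),"hood",tb(plane(c,[g(307,262),g(620,262)],.06)), "bow end", tb(plane(c,[g(448,390)],.045)))
```

```text
(289.05882352941177, 111.05263157894737)
knob [[0.0311 0.0884]] [[0.0303 0.0876]]
pivot [[-0.0126  0.0642]]
0.04952746712683781 1.5548608765794318
0.04843810483493342 1.5610968053671823
panel front/top [[-0.0045  0.0458]
 [-0.0044 -0.046 ]] hood [[-0.0004  0.0489]
 [-0.0003 -0.0483]] bow end [[-0.042   0.0004]]
```

Run:
```python
from h import *
def pose(j,z,r=.050):
    a=2.07-j; p=bay(-.012+r*np.cos(a),.064+r*np.sin(a),z); return p,down(BY+a-np.pi/2)
j0=1.557
p,o=pose(j0,.15); ctrl.movep(p,o); print(get_state()["clock"],get_state()["q"].round(2))
p,o=pose(j0,.054); ctrl.move_straight(p,max_speed=.1); print(get_state()["contact_force"].round(1))
ctrl.close_gripper(); s=get_state(); print(s["opening"],s["contact_force"].round(1))
for j in list(np.linspace(j0,.0,13)[1:])+[-.03]:
    p,o=pose(j,.054); ctrl.move_straight(p,max_speed=.05,rot=o); s=get_state()
    print(round(j,2),s["contact_force"].round(1),round(s["clock"],1),round(s["opening"],4))
    if np.linalg.norm(s["contact_force"])>25: break
```

```text
29.7667 [-0.27  0.6   1.23 -0.    1.31  2.11]
[ 0.7 -0.8 -0.3]
0.01678026396876306 [-1.5 -1.6 -0.1]
1.43 [-2.8 -2.7  0.7] 32.2 0.0166
1.3 [-2.5 -2.8  0.8] 32.5 0.0169
1.17 [-1.7 -1.3 -0.9] 32.8 0.0169
1.04 [-1.5  0.   0.4] 33.1 0.0168
0.91 [-0.7  1.   0.2] 33.4 0.0166
0.78 [-1.   1.4  0.3] 33.6 0.017
0.65 [-0.1  3.3  0.7] 33.9 0.0168
0.52 [-2.6  6.1  1.5] 34.2 0.0171
0.39 [-2.3  5.3  1.5] 34.5 0.0167
0.26 [-2.4  5.4  2.4] 34.8 0.0167
0.13 [-4.3  6.2  3.3] 35.1 0.0167
0.0 [-3.3  5.7  2.7] 35.4 0.0167
-0.03 [ 0.4 11.5  0.8] 35.6 0.0168
```

Run:
```python
from h import *
ctrl.ungrasp(); s=get_state(); p=s["ee_pos"].copy(); p[2]=.16; ctrl.move_straight(p,max_speed=.12)
ctrl.movep(bay(-.07,.06,.25),down(BY)); print(get_state()["clock"],get_state()["contact_force"].round(1))
c=cam("wrist","w_end"); a=c["image"]; cv2.imwrite("pics/ze.png",cv2.resize(a[60:260,230:480],None,fx=3,fy=3,interpolation=cv2.INTER_CUBIC))
cam("top","t_end")
def tb(P):
    d=P[:,:2]-BO; cc,s=np.cos(BY),np.sin(BY); return np.c_[d@[cc,s],d@[-s,cc]].round(4)
hsv=cv2.cvtColor(a,cv2.COLOR_BGR2HSV); m=cv2.inRange(hsv,(0,150,120),(6,255,255))|cv2.inRange(hsv,(174,150,120),(180,255,255))
mm=np.zeros_like(m); mm[120:190,250:330]=m[120:190,250:330]; M=cv2.moments(mm,True); px=(M["m10"]/M["m00"],M["m01"]/M["m00"])
k=tb(plane(c,[px],.06)); v=(k-[[-.012,.064]])[0]; print(px,k,2.07-np.arctan2(v[1],v[0]))
```

```text
38.2667 [ 0.3  0.  -0.2]
(271.33067729083666, 182.89641434262947) [[-0.0336  0.1072]] 0.03555606420429713
```

View pics/ze.png

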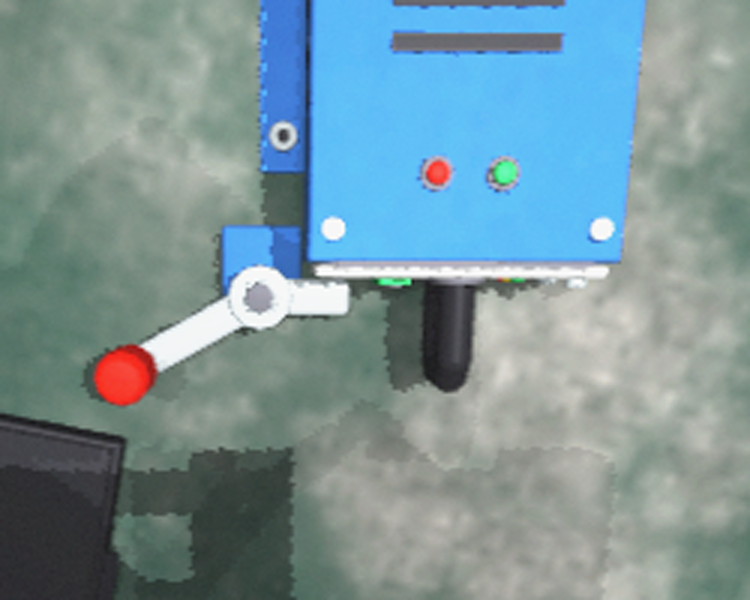

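View pics/t_end.png

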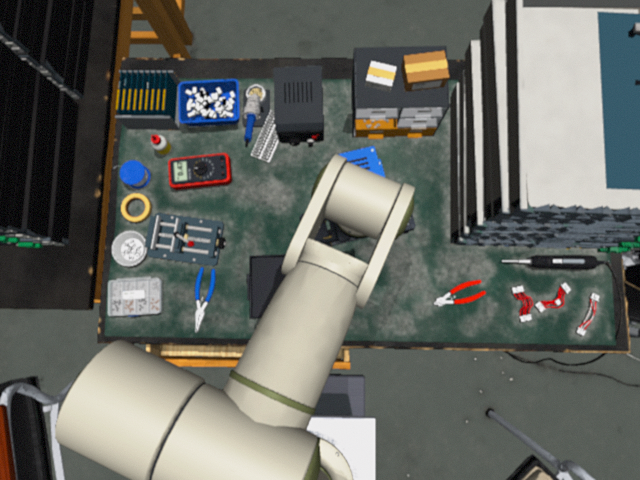

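The latch finger lies parallel across the panel's left edge (measured about 0.04 rad). The panel hasn't moved, and the meter and both pliers are where they started. I'm handing the job in.

Run:
```python
from h import *
print(ctrl.finish_job())
```

```text
the job is handed in; nothing more can be done
None
```

The unit is pushed home in the bay with the latch swung shut, and I handed the job in at about 38 s of the 72 s allowed. The hand-in gives no verdict, so the results below are my own measurements.

- **Moving the unit:** I lifted it from the tray by its body and set it down 100 mm in front of the bay opening. It was square to the opening and centred to within about 0.5 mm, and I let go of it there.
- **Pushing it home:** I took it again by the handle and pushed until the force rose to about 26 N with no further travel. Before I swung the latch, the panel's outer face measured 4.4 mm in front of the bay, against 4 mm for fully home. It looked unmoved in the last picture.
- **Latch:** I turned it by the knob from about 1.56 rad onto its stop. The last picture puts it at about 0.04 rad, within the 0.15 rad limit, with the finger across the panel's left edge.
- **At the end:** the arm was clear of everything and the wrist force was about 0. The multimeter and both pliers looked unmoved in the top view. No checks failed or disagreed.

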